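# Clamp the extract bottle in the one-hand ratchet clamp and hold it

### The arm

A 6-joint arm with a two-finger parallel gripper is mounted at the origin on a cart in front of the work surface, level with it; the furniture and walls round the work are solid. World frame = base frame: x ahead of the robot, y to its left, z up, the work surface at z = 0. Lengths are in m, angles in rad, forces in N, time in s.
With the tool pointing down it reaches from about 0.325 to 0.9 m from the base axis. Payload 6.1 kg.
Tool frame: the origin (TCP) lies at the very end of the fingers, on their centre line; the grasp point (between the pads) lies grip_depth behind it (grip_depth is the distance from the TCP to the grasp point, in m); z points along the fingers, y is the line along which they close (so a half turn about z gives the same grasp; the last joint's range is limited). The gripper opens to 87 mm and grips with 3 to 60 N. Pads are 19 mm wide; open, the fingers measure 117 mm over their backs; the gripper's body (75 mm by 190 mm) begins 51 mm behind the grasp point.
Start: joints at [0.998, 0.22, 1.526, -0, 1.395, -0.126], TCP at [0.27, 0.564, 0.223] pointing down, gripper open.
Joint ranges: [-2.98, 2.98], [-0.91, 2.08], [0.09, 2.57], [-1.24, 4.39], [0.2, 2.65], [-2.68, 2.68]. Speed limits (rad/s): [2.57, 2.57, 3.01, 3.14, 3.14, 3.14].

### API

Orientations are given as a unit quaternion [w, x, y, z].
In Python, from bench import get_obs, snapshot, job_done, search_frame, grip_depth gives the robot as it stands.
- The arm moves only by the tool send_rows, never from a script. Its argument "plan" is a list of rows, each an object of numbers: "dx", "dy", "dz": the shift along the tool's x, y, z in mm; "rx", "ry", "rz": the turn, a rotation vector about the tool's x, y, z in degrees; "gripper": the closure, from 0 (fully open) to 1 (shut). A call has 1 to 12 rows; each row shifts and turns the commanded pose from where the row before left it, along the tool's axes as they then stand; what a row does not reach is not made up. A row lasts 1/10 s, in which the tool goes at most 50 mm and 8.59 degrees, less where a joint would pass 70% of its speed; a pose out of reach is approached as far as the arm can. A call with a gripper value outside its range is refused whole. The fingers move at their own pace and stop on an object; "newtons" is the grip in N (left out, the last holds). Time passes only in rows, so rows that do not move let the fingers close. It gives the time, the measured TCP pose, the force, the opening and the grip force at its end, in the units of the state.
- get_obs(): the state, without advancing time (a new reading comes with each control period).
- snapshot(name): name is "scene" or "top"; returns a dict with "frame" (384x512x3 uint8, blue, green, red), "mtx" (3x3 intrinsics, pixels), "origin" and "rotation" of the camera in the world. Camera axes: x right, y down, z forward; pixel columns grow to the right and rows downward; lengths in m; the calibration is good to about 2 mm. A picture is of the moment at which its call begins. There is no depth.
- job_done(): hands the job in; it is judged then, once.
Trained networks look in the newest picture that a camera, given by its name, has taken for a name from the list of things; names that differ only in an ending like _2 or _b are one class to them, and where a whole thing is asked for, a point or a joint stands for the part that bears it (a point fixed in the world has none). Each returns a list of dicts, best first, with "conf" (0 to 1); they miss things now and then, are a little off and sometimes report something else, mostly with a low value. They report only what shows in the picture. A call takes as long as a camera call.
- search_frame(camera, name): "centre" ([row, column] in pixels, amid what is visible of it).
The state is a dict: "time_s": time; "joint_pos": joint angles; "dq": joint speeds; "tau": joint torques, N m; "eef_pos": TCP position; "eef_rot": TCP orientation; "wrist_force": force on the tool from outside, world axes, zero at the start; "moment": the same for the moment, N m; "opening": opening from 0.0 (shut) to 1.0 (fully open); "grip_force": force on a finger pad.
Only numpy, scipy, OpenCV 4.12 (cv2) and the standard library are available. Lean on these libraries where they do the work, as an engineer would, in place of code of your own. Each camera call takes 0.05 s, during which the arm holds its last target. There are 200 camera calls.

### The job

The cap of the little shouldered extract bottle is stuck: pick the bottle up gently, stand it upright in the V-shaped seat of the clamp and let go of it. Then pump the clamp's two squeeze grips together, again and again, until the jaw reaches the bottle, and finish while holding the grips squeezed so that the sprung pad is pressed about half way in against the glass, never close to fully in, which would crush the bottle. Handle the glass gently, keep it upright and leave everything else on the worktop as it stands.

Things in the scene. Friction and masses are not known exactly. Their poses are not given: they have to be found in the camera images.
- bottle: Small glass extract bottle, 92 mm tall, the only one with shoulders and a narrow neck: body 36.4 mm in diameter up to 56 mm high, neck 21.6 mm, screw cap 25.6 mm in diameter from 70 to 92 mm high. 80 to 170 g. Origin: centre of its underside, z up. Stands loose among two spice jars and a timer, all at least 85 mm away centre to centre. Take it by the cap (8 N is enough) or the body.
- clamp: One-hand ratchet clamp fixed to the worktop: wooden base 290 x 80 x 8 mm, a fixed steel jaw with a V-shaped seat at its +x end, a moving jaw on a toothed bar, two upright black squeeze grips at its -x end. Origin: underside of the base, near its middle; +x is the way the moving jaw closes, z up. The jaws reach 56 mm above the worktop: lower the bottle between them from above.
- seat (a point): Where the middle of the bottle's underside belongs when its body touches both faces of the V: on the base, 8 mm above the worktop, clamp frame (0.100, 0, 0.008). The V opens towards -x of the clamp. The bottle may be set down up to 10 mm short of it on the -x side (the pad then pushes it into the V), but not beyond it.
- grip_mid (a point): Point midway between the grips, clamp frame (-0.054, 0, 0.100); it stays midway while they close. The grips are upright bars, 14 mm thick along the clamp's x, 26 mm wide along y, 54 to 120 mm high, one at either side along x: 68 mm over their outer faces when released, 40 mm fully squeezed. Squeeze the outer faces together from above, fingers closing along the clamp's x.
- clamp_grip (a joint): Travel of each grip towards the middle, m: 0 released, 0.014 fully squeezed; both are geared to move equally. A spring returns them (2.0 to 2.7 N on each). Squeezing drives the jaw by a pawl in teeth 6 mm apart, jaw travel = grip travel; on release the pawl slips back over the teeth and the jaw stays. A full stroke (squeeze fully, release fully) advances the jaw 12 mm.
- clamp_jaw (a joint): Travel of the moving jaw towards the seat, m, 0 to 0.058; starts at 0 to 0.016. With the bottle in the seat the pad touches it at 0.045 and is half pressed in at 0.0495. The bar has no lock, only a brake friction of 5 N: if the grips are let go with the pad pressed, the pad pushes the jaw back until only about 3 N is left, so keep the grips squeezed to hold more.
- clamp_pad (a joint): How far the sprung pad of the moving jaw is pressed in, m: 0 free, 0.009 fully in. Spring 3 N per mm: half in (0.0045) is 13.5 N on the bottle. With the pad on the bottle a steady squeeze of S newtons on each grip presses it with roughly 2 S - 10 N: about 12 N on each grip presses it about half in.
- pad_face (a point): Centre of the rubber face of the moving jaw's pad, 36 mm above the worktop; the pad is 34 mm wide and 36 mm high.
- jar_tall: Straight-sided spice jar, 46 mm in diameter, 113 mm tall, a bystander. Origin at the centre of its underside.
- jar_low: Straight-sided spice jar, 46 mm in diameter, 105 mm tall, a bystander. Origin at the centre of its underside.
- timer: Round kitchen timer, 63 mm in diameter, 42 mm tall, a bystander. Origin at the centre of its underside.
- matchbox: Matchbox 36 x 53 x 15 mm lying behind the clamp, a bystander.
- capsule_a: Coffee capsule, 36 mm in diameter, 27 mm tall, standing behind the clamp, a bystander.
- opener: Flat steel bottle opener 36 x 138 x 10 mm lying behind the spice jars, a bystander.

How it is judged:
By the outcome, as a careful person would: the job done as asked, in the order asked, and still so for the second after the job is handed in, while the arm keeps its last pose, push and grip.
It also fails if it takes over 67 s, if anything falls off the work surface, if the arm or the gripper's body presses on something with over 40 N, if the wrist force passes 120 N, or if a joint passes its speed limit or range.

## Working session

There is one attempt and no reset: what is moved stays moved. The work goes in short steps, Python scripts to look and compute and a tool call to move; the robot and the scene stay as the last step left them, time stands still between calls to the robot, and variables do not carry over. Pictures are saved under pics/ and viewed, at most 10 in all, crops included, and the job is handed in when it is done.

Besides the shell and the picture viewer there is one more tool, called after "Emit:" as name(argument=value, ...) on one line, values as JSON. send_rows: Moves the arm, as the interface text tells. Its arguments: {"type":"object","properties":{"plan":{"type":"array","items":{"type":"object","properties":{"dx":{"type":"number"},"dy":{"type":"number"},"dz":{"type":"number"},"rx":{"type":"number"},"ry":{"type":"number"},"rz":{"type":"number"},"gripper":{"type":"number"}}}},"newtons":{"type":"number"}},"required":["plan"]}

```bash
mkdir -p pics
cat > h.py <<'E'
import numpy as np, cv2
from bench import *
def ray(s,rc):
    d=np.linalg.inv(s["mtx"])@np.array([rc[1],rc[0],1.0]); return np.array(s["rotation"])@d
def at(s,rc,z):
    d=ray(s,rc);o=np.array(s["origin"]);return o+d*(z-o[2])/d[2]
def proj(s,p):
    c=np.array(s["rotation"]).T@(np.array(p)-np.array(s["origin"]));u=np.array(s["mtx"])@c;return (u[:2]/u[2])[::-1]
E
python3 - <<'E'
from h import *
print(grip_depth); o=get_obs(); print(o)
for c in("top","scene"):
    s=snapshot(c);cv2.imwrite(f"pics/{c}0.png",s["frame"]);print(c,s["origin"],np.array(s["rotation"]).round(3).tolist(),s["mtx"])
    for n,z in(("bottle",.05),("clamp",.03),("grip_mid",.1),("seat",.01),("pad_face",.036),("jar_tall",.06),("jar_low",.06),("timer",.02)):
        for r in search_frame(c,n)[:2]: print(n,np.round(r["centre"],1),round(r["conf"],2),at(s,r["centre"],z).round(3))
E
```

```text
0.0187
{'time_s': 0.0, 'joint_pos': array([ 9.97883544e-01,  2.21257701e-01,  1.52761823e+00,  9.44392911e-06,
        1.39468712e+00, -1.26083684e-01]), 'dq': array([ 0.00087783, -0.00026487, -0.00071769,  0.00049664,  0.00128182,
       -0.00181858]), 'tau': array([-2.96660846e-04, -4.94618547e+01, -3.87375712e+01,  6.97448174e-02,
        5.72273007e-02, -1.77722882e-04]), 'eef_pos': array([0.26971856, 0.56311512, 0.22141393]), 'eef_rot': array([-3.41725050e-04,  2.21561298e-01,  9.75145948e-01, -9.24046200e-04]), 'wrist_force': array([-0.18526337, -0.96221074,  0.37525831]), 'moment': array([ 0.01283926, -0.00988792,  0.04148692]), 'grip_force': 0.0, 'opening': 1.0015305179645808}
top [0.43667012 0.06280677 1.06931525] [0.061, -0.702, 0.707, -0.053] [[482.75312388   0.         257.79381079]
 [  0.         482.75312388 197.07035865]
 [  0.           0.           1.        ]]Traceback (most recent call last):
  File "<stdin>", line 6, in <module>
  File "h.py", line 6, in at
    d=ray(s,rc);o=np.array(s["origin"]);return o+d*(z-o[2])/d[2]
  File "h.py", line 4, in ray
    d=np.linalg.inv(s["mtx"])@np.array([rc[1],rc[0],1.0]); return np.array(s["rotation"])@d
                                                                  ~~~~~~~~~~~~~~~~~~~~~~~^~
ValueError: matmul: Input operand 1 has a mismatch in its core dimension 0, with gufunc signature (n?,k),(k,m?)->(n?,m?) (size 3 is different from 4)
```

```bash
python3 -c "
import cv2
for c in('top','scene'):
    cv2.imwrite(f'pics/{c}0b.png',cv2.resize(cv2.imread(f'pics/{c}0.png'),(800,600),interpolation=cv2.INTER_CUBIC))"
```

```text
[ WARN:0@0.048] global loadsave.cpp:275 findDecoder imread_('pics/scene0.png'): can't open/read file: check file path/integrity
Traceback (most recent call last):
cv2.error: OpenCV(4.12.0) /io/opencv/modules/imgproc/src/resize.cpp:4208: error: (-215:Assertion failed) !ssize.empty() in function 'resize'
```

View pics/top0b.png

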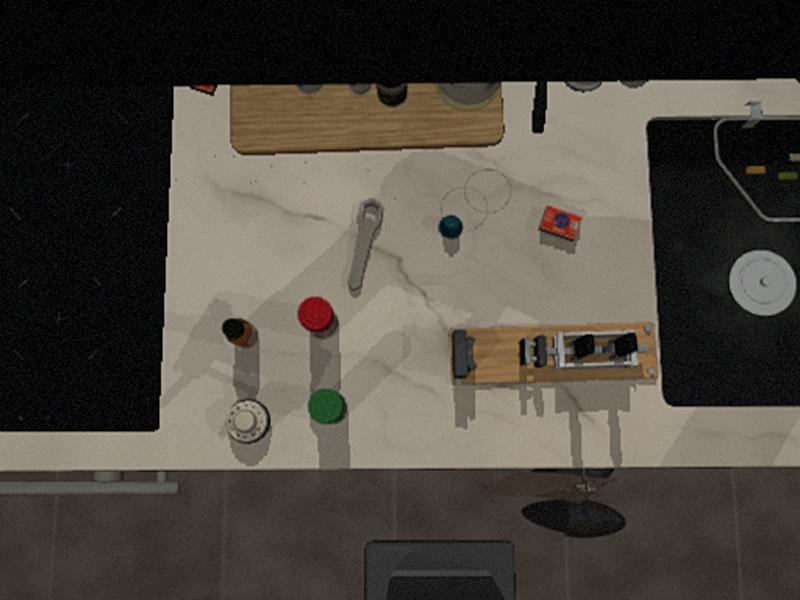

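The top view shows the bottle's dark cap at about (237,330) of the 800x600 picture. The clamp lies at the right with its seat at (462,352) and grips at (585,345) and (625,343). The rotation is a quaternion, so I'm fixing the helper.

```bash
cat > h.py <<'E'
import numpy as np, cv2
from scipy.spatial.transform import Rotation as Rn
from bench import *
def R(q): return Rn.from_quat(np.asarray(q),scalar_first=True).as_matrix()
def at(s,rc,z):
    d=R(s["rotation"])@np.linalg.inv(s["mtx"])@np.array([rc[1],rc[0],1.0]);o=np.array(s["origin"]);return o+d*(z-o[2])/d[2]
def proj(s,p):
    c=(np.atleast_2d(p)-s["origin"])@R(s["rotation"]);u=c@np.array(s["mtx"]).T;return (u[:,:2]/u[:,2:])
E
python3 - <<'E'
from h import *
for c in("top","scene"):
    s=snapshot(c);cv2.imwrite(f"pics/{c}0.png",s["frame"]);print(c,s["origin"],R(s["rotation"]).round(3).tolist())
    cv2.imwrite(f'pics/{c}0b.png',cv2.resize(s["frame"],(800,600),interpolation=cv2.INTER_CUBIC))
    for n,z in(("bottle",.05),("clamp",.03),("grip_mid",.1),("seat",.01),("pad_face",.036),("jar_tall",.06),("jar_low",.06),("timer",.02)):
        for r in search_frame(c,n)[:2]: print(n,np.round(r["centre"],1),round(r["conf"],2),at(s,r["centre"],z).round(3))
s=snapshot("top");f=s["frame"][195:265,280:430];cv2.imwrite("pics/cl.png",cv2.resize(f,None,fx=5,fy=5,interpolation=cv2.INTER_CUBIC))
f=s["frame"][180:250,110:260];cv2.imwrite("pics/bo.png",cv2.resize(f,None,fx=5,fy=5,interpolation=cv2.INTER_CUBIC))
E
```

```text
top [0.43667012 0.06280677 1.06931525] [[-0.006, -0.987, 0.16], [-1.0, 0.007, 0.011], [-0.012, -0.16, -0.987]]
bottle [212.6 154.6] 0.68 [0.57  0.294 0.05 ]
clamp [225.2 344.5] 0.75 [ 0.542 -0.113  0.03 ]
clamp [225.7 350.8] 0.67 [ 0.541 -0.126  0.03 ]
grip_mid [222.7 353.1] 0.78 [ 0.54  -0.118  0.1  ]
grip_mid [225.  335.1] 0.6 [ 0.536 -0.082  0.1  ]
seat [225.6 355.5] 0.75 [ 0.543 -0.14   0.01 ]
pad_face [226.3 336. ] 0.54 [ 0.539 -0.093  0.036]
jar_tall [226.4 353. ] 0.54 [ 0.536 -0.125  0.06 ]
jar_low [258.8 208. ] 0.75 [0.471 0.178 0.06 ]
jar_low [272.1 155.5] 0.6 [0.444 0.286 0.06 ]
timer [271.5 155.7] 0.74 [0.446 0.295 0.02 ]
timer [257.7 209.3] 0.66 [0.475 0.18  0.02 ]
scene [ 0.16335054 -0.58195425  0.4663243 ] [[0.82, -0.266, 0.507], [-0.572, -0.339, 0.747], [-0.027, -0.902, -0.431]]
bottle [177.6 205.2] 0.83 [0.572 0.305 0.05 ]
clamp [263.9 298.9] 0.9 [ 0.542 -0.156  0.03 ]
clamp [195.6 282.5] 0.27 [0.703 0.101 0.03 ]
grip_mid [264.5 303.2] 0.72 [ 0.486 -0.23   0.1  ]
seat [267.1 303.3] 0.57 [ 0.559 -0.149  0.01 ]
pad_face [244.4 275.9] 0.52 [ 0.541 -0.082  0.036]
jar_tall [188.2 229.5] 0.85 [0.581 0.178 0.06 ]
jar_low [200.3 190.4] 0.65 [0.466 0.177 0.06 ]
jar_low [267.5 300.9] 0.54 [ 0.512 -0.195  0.06 ]
timer [199.6 171.3] 0.58 [0.454 0.289 0.02 ]
```

View pics/scene0b.png

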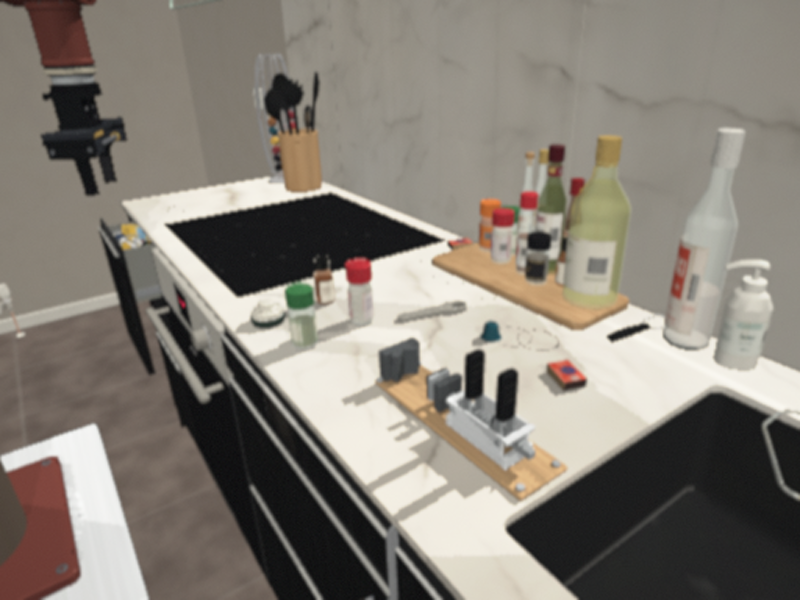

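View pics/cl.png

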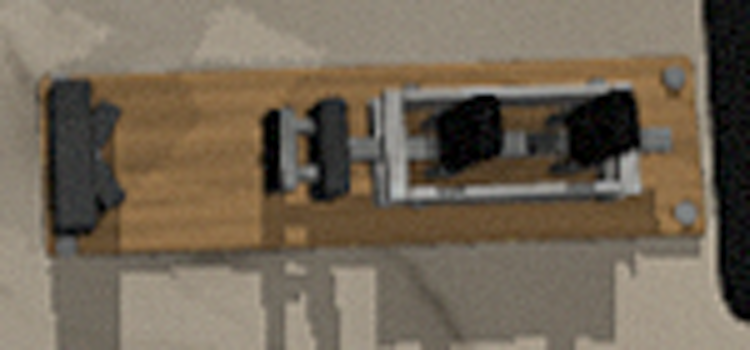

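View pics/bo.png

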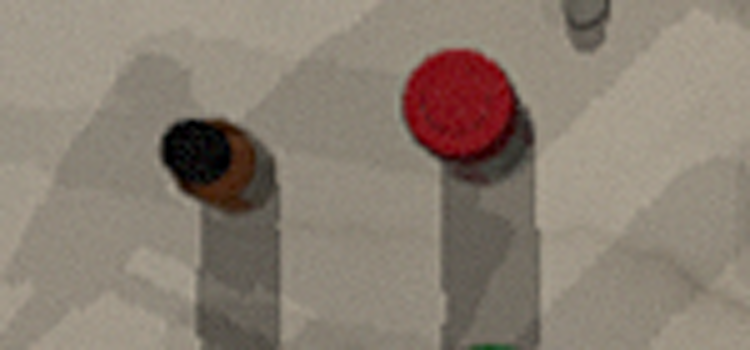

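Scene view: the bottle's black cap is at (322,262), the red jar at (358,270), and the clamp grips at (474,375) and (507,395). Crops: in the bottle crop, the cap top centre is at (196,152). In the clamp crop, the base corners are at (42,75), (693,57), (703,240) and (50,253), and the grip tops' middle is near (551,127). Next I fit these and check with an overlay.

```bash
cat > fit.py <<'E'
from h import *
from scipy.optimize import least_squares
s=snapshot("top"); sc=snapshot("scene")
u=lambda x,y,ox,oy:(oy+y/5-.4,ox+x/5-.4)
print("bottle",at(s,u(196,152,110,180),.092))
C=[u(*p,280,195) for p in((42,75),(693,57),(703,240),(50,253))]
W=np.array([at(s,c,.008) for c in C]);print(W.round(4), W.mean(0))
ax=(W[0]+W[3]-W[1]-W[2])/2; yaw=np.arctan2(ax[1],ax[0]); print("len",np.linalg.norm(ax),"yaw",np.degrees(yaw))
g=at(s,u(551,127,280,195),.12);print("grip",g)
Rz=Rn.from_euler("z",yaw).as_matrix(); o=W.mean(0); o[2]=0
print("grip in clamp frame(base centre)",Rz.T@(g-o))
E
python3 - <<'E'
import sys; sys.argv=['']
exec(open("fit.py").read())
def box(x0,x1,y0,y1,z0,z1): return np.array([[x,y,z] for x in(x0,x1) for y in(y0,y1) for z in(z0,z1)])
def draw(img,S,P,k,off,col):
    for i in range(8):
        for b in(1,2,4):
            if not i&b:
                q=[tuple(int(v) for v in ((proj(S,o+Rz@P[j])[0]-off)*k+k/2)) for j in(i,i|b)]
                cv2.line(img,*q,col,1)
B=[box(-.145,.145,-.04,.04,0,.008)]+[box(-.054+a*.027-.007,-.054+a*.027+.007,-.013,.013,.054,.12) for a in(-1,1)]
# bottle in seat body + cap
for name,S,off,k,w in(("t",s,(280,195),5,(150,70)),("s",sc,(230,205),5,(150,120))):
    im=cv2.resize(S["frame"][off[1]:off[1]+w[1],off[0]:off[0]+w[0]],None,fx=k,fy=k,interpolation=cv2.INTER_CUBIC)
    for b in B: draw(im,S,b,k,np.array(off),(0,255,0))
    t=np.linspace(0,6.3,60)
    for z in(.008,.056):
        P=np.c_[.1+.0182*np.cos(t),.0182*np.sin(t),z+0*t]; q=((proj(S,o+P@Rz.T)-off)*k+k/2).astype(int)
        cv2.polylines(im,[q],True,(255,0,255),1)
    cv2.imwrite(f"pics/ov_{name}.png",im)
a=cv2.imread("pics/ov_t.png");b=cv2.imread("pics/ov_s.png")
cv2.imwrite("pics/ov.png",cv2.resize(np.vstack([a,b]),None,fx=.63,fy=.63))
bt=at(s,u(196,152,110,180),.092); 
im=sc["frame"][150:215,160:250]; im=cv2.resize(im,None,fx=8,fy=8,interpolation=cv2.INTER_CUBIC)
t=np.linspace(0,6.3,60)
for z,r in((0,.0182),(.056,.0182),(.092,.0128)):
    P=np.c_[bt[0]+r*np.cos(t),bt[1]+r*np.sin(t),z+0*t]; cv2.polylines(im,[((proj(sc,P)-(160,150))*8+4).astype(int)],True,(0,255,0),1)
cv2.imwrite("pics/ovb.png",im)
E
```

```text
bottle [0.56984226 0.29659644 0.092     ]
[[ 0.5799  0.0074  0.008 ]
 [ 0.5859 -0.2805  0.008 ]
 [ 0.5051 -0.2802  0.008 ]
 [ 0.5013  0.0051  0.008 ]] [ 0.54304195 -0.13705629  0.008     ]
len 0.286642140543164 yaw 90.97685202887097
grip [ 0.54268498 -0.18692703  0.12      ]
grip in clamp frame(base centre) [-0.04985741  0.00120714  0.12      ]
```

View pics/ov.png

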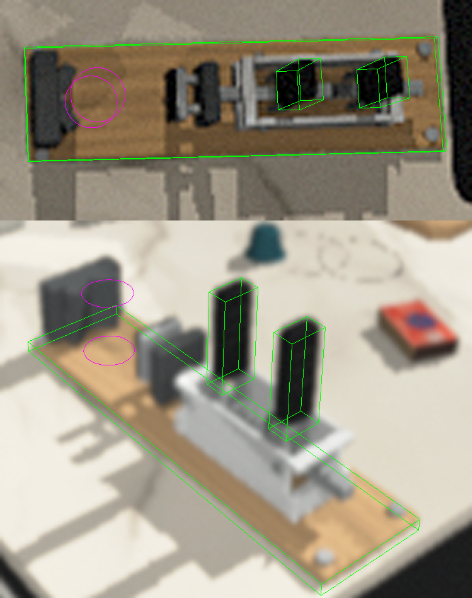

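View pics/ovb.png

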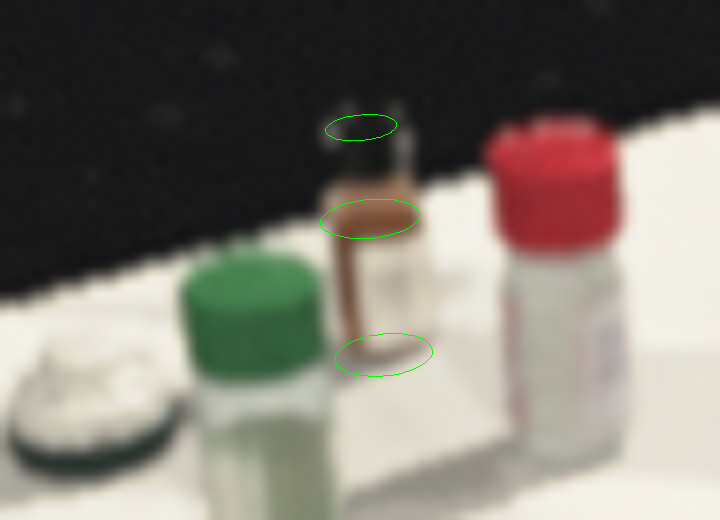

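The overlays agree to within about 2–3 mm. I'll turn the tool so the fingers close along the clamp's y, then go above the bottle.

Emit:
send_rows(plan=[{"rz": 7.9, "gripper": 0}, {"rz": 7.9}, {"rz": 7.9}, {"rz": 7.9}, {"rz": 7.9}, {"rz": 7.9}, {"rz": 7.9}, {"rz": 7.9}, {}, {}])

```text
invalid input at $.plan[0]: expected keys dx, dy, dz, rx, ry, rz, gripper
```

Emit:
send_rows(plan=[{"dx": -27.2, "dy": 29.6}, {"dx": -27.2, "dy": 29.6}, {"dx": -27.2, "dy": 29.6}, {"dx": -27.2, "dy": 29.6}, {"dx": -27.2, "dy": 29.6}, {"dx": -27.2, "dy": 29.6}, {"dx": -27.2, "dy": 29.6}, {"dx": -27.2, "dy": 29.6}, {"dx": -27.2, "dy": 29.6}, {"dx": -27.2, "dy": 29.6}, {}, {}])

```text
invalid input at $.plan[0]: expected keys dx, dy, dz, rx, ry, rz, gripper
```

```bash
cat >> h.py <<'E'
def togo(p,yaw_y=None):
    o=get_obs();M=R(o["eef_rot"]);print("t",round(o["time_s"],2),"tcp",o["eef_pos"].round(4),"dxyz mm",(M.T@(np.array(p)-o["eef_pos"])*1000).round(1),"y-ang",np.degrees(np.arctan2(M[1,1],M[0,1])).round(2),"z",M[:,2].round(3),"F",o["wrist_force"].round(2),"open",round(o["opening"]*87,1),o["grip_force"])
E
python3 - <<'E'
from h import *
togo([.57,.2966,.0625])
s=snapshot("scene");im=cv2.resize(s["frame"][60:220,100:260],(640,640)[::1],interpolation=cv2.INTER_CUBIC)
o=get_obs();
for p in(o["eef_pos"],): q=((proj(s,p)[0]-(100,60))*4+2).astype(int);cv2.drawMarker(im,tuple(int(v) for v in q),(0,0,255),0,20,1)
# where fingertips should be
M=R(o["eef_rot"])
for sg in(-1,1):
    q=((proj(s,o["eef_pos"]+M[:,1]*sg*.0435)[0]-(100,60))*4+2).astype(int);cv2.drawMarker(im,tuple(int(v) for v in q),(0,255,0),1,20,1)
t=np.linspace(0,6.3,60)
for z,r in((0,.0182),(.056,.0182),(.092,.0128)):
    P=np.c_[.57+r*np.cos(t),.2966+r*np.sin(t),z+0*t]; cv2.polylines(im,[((proj(s,P)-(100,60))*4+2).astype(int)],True,(0,255,0),1)
cv2.imwrite("pics/g1.png",im[:600])
E
```

```text
t 1.15 tcp [0.2701 0.5636 0.2225] dxyz mm [-385.9 -111.2  160. ] y-ang 64.4 z [-0. -0. -1.] F [-0.26 -0.1   1.  ] open 86.9 0.0
```

View pics/g1.png

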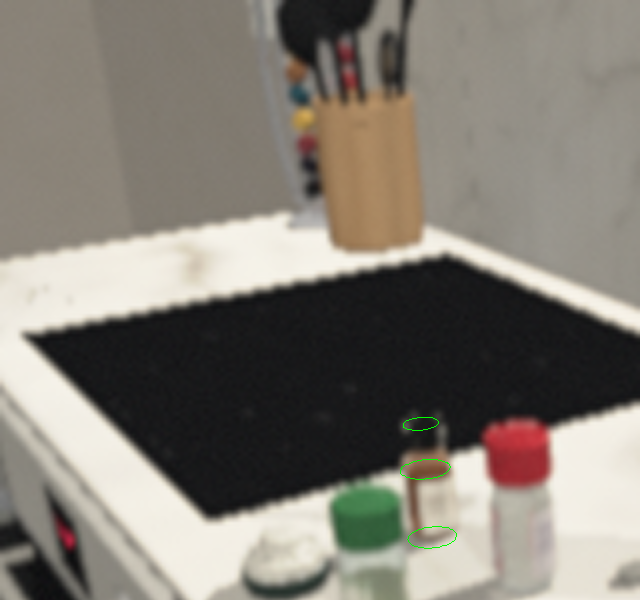

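All row keys are required, so nothing moved; that picture shows the unchanged scene, with the bottle at about (428,480). I'm resending with full rows.

Emit:
send_rows(plan=[{"dx": 0, "dy": 0, "dz": 0, "rx": 0, "ry": 0, "rz": 7.9, "gripper": 0}, {"dx": 0, "dy": 0, "dz": 0, "rx": 0, "ry": 0, "rz": 7.9, "gripper": 0}, {"dx": 0, "dy": 0, "dz": 0, "rx": 0, "ry": 0, "rz": 7.9, "gripper": 0}, {"dx": 0, "dy": 0, "dz": 0, "rx": 0, "ry": 0, "rz": 7.9, "gripper": 0}, {"dx": 0, "dy": 0, "dz": 0, "rx": 0, "ry": 0, "rz": 7.9, "gripper": 0}, {"dx": 0, "dy": 0, "dz": 0, "rx": 0, "ry": 0, "rz": 7.9, "gripper": 0}, {"dx": 0, "dy": 0, "dz": 0, "rx": 0, "ry": 0, "rz": 7.9, "gripper": 0}, {"dx": 0, "dy": 0, "dz": 0, "rx": 0, "ry": 0, "rz": 8.1, "gripper": 0}, {"dx": 0, "dy": 0, "dz": 0, "rx": 0, "ry": 0, "rz": 0, "gripper": 0}])

```text
time_s: 2.1
eef_pos: [0.2701, 0.5636, 0.2226]
eef_rot: [0.0, 0.701, 0.713, 0.0]
wrist_force: [-0.2, 0.3, -0.4]
opening: 1.003
grip_force: 0.0
```

Emit:
send_rows(plan=[{"dx": -27.2, "dy": 29.6, "dz": 0, "rx": 0, "ry": 0, "rz": 0, "gripper": 0}, {"dx": -27.2, "dy": 29.6, "dz": 0, "rx": 0, "ry": 0, "rz": 0, "gripper": 0}, {"dx": -27.2, "dy": 29.6, "dz": 0, "rx": 0, "ry": 0, "rz": 0, "gripper": 0}, {"dx": -27.2, "dy": 29.6, "dz": 0, "rx": 0, "ry": 0, "rz": 0, "gripper": 0}, {"dx": -27.2, "dy": 29.6, "dz": 0, "rx": 0, "ry": 0, "rz": 0, "gripper": 0}, {"dx": -27.2, "dy": 29.6, "dz": 0, "rx": 0, "ry": 0, "rz": 0, "gripper": 0}, {"dx": -27.2, "dy": 29.6, "dz": 0, "rx": 0, "ry": 0, "rz": 0, "gripper": 0}, {"dx": -27.2, "dy": 29.6, "dz": 0, "rx": 0, "ry": 0, "rz": 0, "gripper": 0}, {"dx": -27.2, "dy": 29.6, "dz": 0, "rx": 0, "ry": 0, "rz": 0, "gripper": 0}, {"dx": -27.2, "dy": 29.6, "dz": 0, "rx": 0, "ry": 0, "rz": 0, "gripper": 0}, {"dx": 0, "dy": 0, "dz": 0, "rx": 0, "ry": 0, "rz": 0, "gripper": 0}, {"dx": 0, "dy": 0, "dz": 0, "rx": 0, "ry": 0, "rz": 0, "gripper": 0}])

```text
time_s: 3.3
eef_pos: [0.5712, 0.2961, 0.2222]
eef_rot: [-0.0, 0.701, 0.714, -0.0]
wrist_force: [0.1, -0.3, -0.4]
opening: 0.997
grip_force: 0.0
```

Run:
```python
from h import *
togo([.57,.2966,.0625])
s=snapshot("scene");x,y=160,100;im=cv2.resize(s["frame"][y:y+110,x:x+90],None,fx=5,fy=5,interpolation=cv2.INTER_CUBIC)
o=get_obs();M=R(o["eef_rot"])
for sg in(-1,1):
    q=((proj(s,o["eef_pos"]+M[:,1]*sg*.0435)[0]-(x,y))*5+2).astype(int);cv2.drawMarker(im,tuple(int(v) for v in q),(0,255,0),0,20,1)
t=np.linspace(0,6.3,60)
for z,r in((0,.0182),(.056,.0182),(.092,.0128)):
    P=np.c_[.57+r*np.cos(t),.2966+r*np.sin(t),z+0*t]; cv2.polylines(im,[((proj(s,P)-(x,y))*5+2).astype(int)],True,(0,255,0),1)
cv2.imwrite("pics/g2.png",im)
```

```text
t 3.3 tcp [0.5712 0.2961 0.2222] dxyz mm [  0.5  -1.1 159.7] y-ang 1.04 z [-0.001  0.    -1.   ] F [ 0.15 -0.3  -0.36] open 86.8 0.0
```

View pics/g2.png

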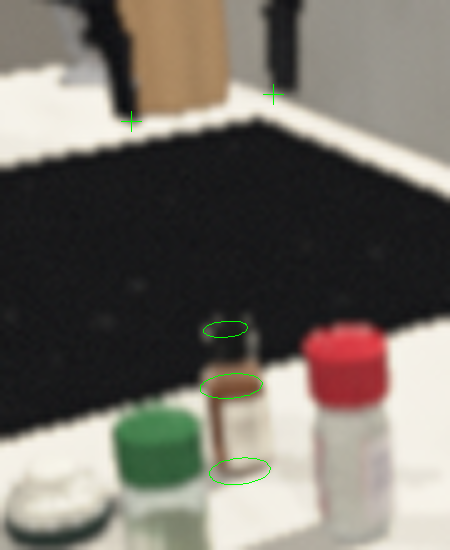

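Fingertips at (125,118) and (283,90) agree with the projected markers. The bottle sits about 1 px from its predicted outline, so the tool is well centred. Descending and gripping the cap.

Emit:
send_rows(plan=[{"dx": 0.8, "dy": 0, "dz": 16, "rx": 0, "ry": 0, "rz": 0, "gripper": 0}, {"dx": 0, "dy": 0, "dz": 16, "rx": 0, "ry": 0, "rz": 0, "gripper": 0}, {"dx": 0, "dy": 0, "dz": 16, "rx": 0, "ry": 0, "rz": 0, "gripper": 0}, {"dx": 0, "dy": 0, "dz": 16, "rx": 0, "ry": 0, "rz": 0, "gripper": 0}, {"dx": 0, "dy": 0, "dz": 16, "rx": 0, "ry": 0, "rz": 0, "gripper": 0}, {"dx": 0, "dy": 0, "dz": 16, "rx": 0, "ry": 0, "rz": 0, "gripper": 0}, {"dx": 0, "dy": 0, "dz": 16, "rx": 0, "ry": 0, "rz": 0, "gripper": 0}, {"dx": 0, "dy": 0, "dz": 16, "rx": 0, "ry": 0, "rz": 0, "gripper": 0}, {"dx": 0, "dy": 0, "dz": 16, "rx": 0, "ry": 0, "rz": 0, "gripper": 0}, {"dx": 0, "dy": 0, "dz": 16, "rx": 0, "ry": 0, "rz": 0, "gripper": 0}, {"dx": 0, "dy": 0, "dz": 0, "rx": 0, "ry": 0, "rz": 0, "gripper": 0.3}, {"dx": 0, "dy": 0, "dz": 0, "rx": 0, "ry": 0, "rz": 0, "gripper": 0.6}], newtons=4)

```text
time_s: 4.55
eef_pos: [0.5706, 0.2975, 0.0621]
eef_rot: [-0.0, 0.701, 0.713, -0.0]
wrist_force: [-0.8, 0.7, -0.0]
opening: 0.891
grip_force: 0.0
```

Emit:
send_rows(plan=[{"dx": 0, "dy": 0, "dz": 0, "rx": 0, "ry": 0, "rz": 0, "gripper": 0.68}, {"dx": 0, "dy": 0, "dz": 0, "rx": 0, "ry": 0, "rz": 0, "gripper": 0.7}, {"dx": 0, "dy": 0, "dz": 0, "rx": 0, "ry": 0, "rz": 0, "gripper": 0.75}, {"dx": 0, "dy": 0, "dz": 0, "rx": 0, "ry": 0, "rz": 0, "gripper": 1}, {"dx": 0, "dy": 0, "dz": 0, "rx": 0, "ry": 0, "rz": 0, "gripper": 1}], newtons=4)

```text
time_s: 5.05
eef_pos: [0.5709, 0.2977, 0.0628]
eef_rot: [0.0, 0.701, 0.713, 0.0]
wrist_force: [0.3, 1.2, -0.0]
opening: 0.451
grip_force: 0.0
```

Emit:
send_rows(plan=[{"dx": 0, "dy": 0, "dz": 0, "rx": 0, "ry": 0, "rz": 0, "gripper": 1}, {"dx": 0, "dy": 0, "dz": 0, "rx": 0, "ry": 0, "rz": 0, "gripper": 1}, {"dx": 0, "dy": 0, "dz": 0, "rx": 0, "ry": 0, "rz": 0, "gripper": 1}], newtons=9)

```text
time_s: 5.35
eef_pos: [0.5708, 0.2977, 0.0626]
eef_rot: [0.0, 0.701, 0.713, 0.0]
wrist_force: [0.4, -0.9, -0.4]
opening: 0.29
grip_force: 9.0
```

Cap gripped (opening 25.3 mm, 9 N). Lifting and carrying above jar height.

Emit:
send_rows(plan=[{"dx": 0, "dy": 0, "dz": -6, "rx": 0, "ry": 0, "rz": 0, "gripper": 1}, {"dx": 0, "dy": 0, "dz": -14, "rx": 0, "ry": 0, "rz": 0, "gripper": 1}, {"dx": 0, "dy": 0, "dz": -20, "rx": 0, "ry": 0, "rz": 0, "gripper": 1}, {"dx": 0, "dy": 0, "dz": -25, "rx": 0, "ry": 0, "rz": 0, "gripper": 1}, {"dx": 0, "dy": 0, "dz": -25, "rx": 0, "ry": 0, "rz": 0, "gripper": 1}, {"dx": 0, "dy": 0, "dz": -25, "rx": 0, "ry": 0, "rz": 0, "gripper": 1}, {"dx": 0, "dy": 0, "dz": -25, "rx": 0, "ry": 0, "rz": 0, "gripper": 1}, {"dx": 0, "dy": 0, "dz": -20, "rx": 0, "ry": 0, "rz": 0, "gripper": 1}, {"dx": 0, "dy": 0, "dz": -14, "rx": 0, "ry": 0, "rz": 0, "gripper": 1}, {"dx": 0, "dy": 0, "dz": -6, "rx": 0, "ry": 0, "rz": 0, "gripper": 1}])

```text
time_s: 6.35
eef_pos: [0.5715, 0.298, 0.2453]
eef_rot: [0.001, 0.701, 0.713, 0.002]
wrist_force: [-0.5, -0.3, -1.9]
opening: 0.289
grip_force: 9.0
```

Emit:
send_rows(plan=[{"dx": -12, "dy": -1.2, "dz": 0, "rx": 0, "ry": 0, "rz": 0, "gripper": 1}, {"dx": -25, "dy": -2.4, "dz": 0, "rx": 0, "ry": 0, "rz": 0, "gripper": 1}, {"dx": -33, "dy": -3.6, "dz": 0, "rx": 0, "ry": 0, "rz": 0, "gripper": 1}, {"dx": -33, "dy": -3.6, "dz": 0, "rx": 0, "ry": 0, "rz": 0, "gripper": 1}, {"dx": -33, "dy": -3.6, "dz": 0, "rx": 0, "ry": 0, "rz": 0, "gripper": 1}, {"dx": -33, "dy": -3.6, "dz": 0, "rx": 0, "ry": 0, "rz": 0, "gripper": 1}, {"dx": -33, "dy": -3.6, "dz": 0, "rx": 0, "ry": 0, "rz": 0, "gripper": 1}, {"dx": -33, "dy": -3.6, "dz": 0, "rx": 0, "ry": 0, "rz": 0, "gripper": 1}, {"dx": -33, "dy": -3.6, "dz": 0, "rx": 0, "ry": 0, "rz": 0, "gripper": 1}, {"dx": -33, "dy": -3.6, "dz": 0, "rx": 0, "ry": 0, "rz": 0, "gripper": 1}, {"dx": -25, "dy": -2.2, "dz": 0, "rx": 0, "ry": 0, "rz": 0, "gripper": 1}, {"dx": -12, "dy": 0, "dz": 0, "rx": 0, "ry": 0, "rz": 0, "gripper": 1}])

```text
time_s: 7.55
eef_pos: [0.5406, -0.0434, 0.241]
eef_rot: [-0.001, 0.702, 0.712, -0.001]
wrist_force: [-0.6, -0.1, -1.1]
opening: 0.29
grip_force: 9.0
```

Emit:
send_rows(plan=[{"dx": 0, "dy": 0, "dz": 20, "rx": 0, "ry": 0, "rz": 0, "gripper": 1}, {"dx": 0, "dy": 0, "dz": 30, "rx": 0, "ry": 0, "rz": 0, "gripper": 1}, {"dx": 0, "dy": 0, "dz": 30, "rx": 0, "ry": 0, "rz": 0, "gripper": 1}, {"dx": 0, "dy": 0, "dz": 15, "rx": 0, "ry": 0, "rz": 0, "gripper": 1}, {"dx": 0, "dy": 0, "dz": 0, "rx": 0, "ry": 0, "rz": 0, "gripper": 1}])

```text
time_s: 8.05
eef_pos: [0.5396, -0.0402, 0.1443]
eef_rot: [-0.003, 0.701, 0.713, -0.002]
wrist_force: [-0.6, -0.3, -1.2]
opening: 0.285
grip_force: 9.0
```

Run:
```python
from h import *
togo([.5413,-.040,.0705])
s=snapshot("top");sc=snapshot("scene");cv2.imwrite("pics/t3.png",s["frame"]);cv2.imwrite("pics/s3.png",sc["frame"])
o=get_obs();M=R(o["eef_rot"]);p=o["eef_pos"]
T0=cv2.imread("pics/top0.png")
u=lambda x,y:(195+y/5-.4,280+x/5-.4)
for c in((52,80),(90,82),(92,230),(55,235),(108,105),(115,205)): print(c,at(s,u(*c),.056).round(4))
x,y=215,180;w,h=100,110
im=cv2.resize(sc["frame"][y:y+h,x:x+w],None,fx=5,fy=5,interpolation=cv2.INTER_CUBIC)
t=np.linspace(0,6.3,60)
for z,r in((p[2]-.0627,.0182),(.008,.0182),(.056,.0182)):
    P=np.c_[p[0]+r*np.cos(t),p[1]+r*np.sin(t),z+0*t]; cv2.polylines(im,[((proj(sc,P)-(x,y))*5+2).astype(int)],True,(0,255,0),1)
cv2.imwrite("pics/g3.png",im)
```

```text
t 8.05 tcp [ 0.5396 -0.0402  0.1443] dxyz mm [ 0.   2.1 73.8] y-ang 1.02 z [-0.006  0.001 -1.   ] F [-0.64 -0.28 -1.23] open 24.8 8.989484720514156
(52, 80) [0.5713 0.0057 0.056 ]
(90, 82) [ 0.5703 -0.0104  0.056 ]
(92, 230) [ 0.5078 -0.01    0.056 ]
(55, 235) [0.5058 0.0055 0.056 ]
(108, 105) [ 0.5605 -0.0178  0.056 ]
(115, 205) [ 0.5182 -0.0198  0.056 ]
```

View pics/g3.png

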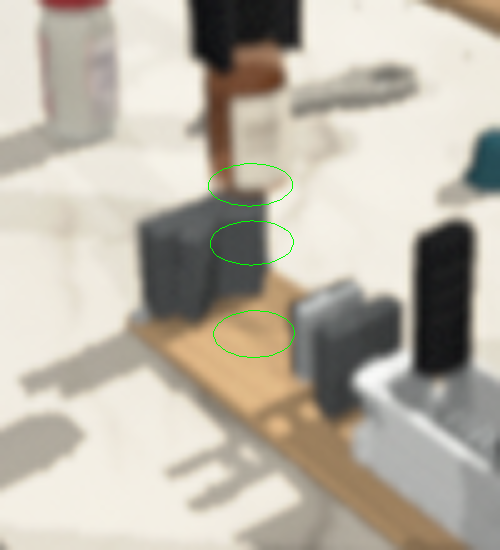

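The bottle hangs upright over the gap between fixed jaw (200,250) and pad (340,340), and my seat estimate is about (0.540, -0.035). The tool at y = -0.040 is a few mm short, as allowed. Lowering.

Emit:
send_rows(plan=[{"dx": 0, "dy": 0.4, "dz": 12, "rx": 0, "ry": 0, "rz": 0, "gripper": 1}, {"dx": 0, "dy": 0, "dz": 12, "rx": 0, "ry": 0, "rz": 0, "gripper": 1}, {"dx": 0, "dy": 0, "dz": 12, "rx": 0, "ry": 0, "rz": 0, "gripper": 1}, {"dx": 0, "dy": 0, "dz": 12, "rx": 0, "ry": 0, "rz": 0, "gripper": 1}, {"dx": 0, "dy": 0, "dz": 10, "rx": 0, "ry": 0, "rz": 0, "gripper": 1}, {"dx": 0, "dy": 0, "dz": 8, "rx": 0, "ry": 0, "rz": 0, "gripper": 1}, {"dx": 0, "dy": 0, "dz": 4, "rx": 0, "ry": 0, "rz": 0, "gripper": 1}, {"dx": 0, "dy": 0, "dz": 0, "rx": 0, "ry": 0, "rz": 0, "gripper": 1}, {"dx": 0, "dy": 0, "dz": 0, "rx": 0, "ry": 0, "rz": 0, "gripper": 1}])

```text
time_s: 9.05
eef_pos: [0.5428, -0.041, 0.0779]
eef_rot: [0.0, 0.701, 0.713, 0.0]
wrist_force: [0.1, 0.5, -1.1]
opening: 0.288
grip_force: 9.0
```

Run:
```python
from h import *
togo([.540,-.040,.0706])
```

```text
t 9.05 tcp [ 0.5428 -0.041   0.0779] dxyz mm [ 1.  -2.7  7.3] y-ang 1.0 z [ 0.001 -0.    -1.   ] F [ 0.15  0.47 -1.11] open 25.0 8.990778839215636
```

Emit:
send_rows(plan=[{"dx": 0.5, "dy": -2.5, "dz": 2, "rx": 0, "ry": 0, "rz": 0, "gripper": 1}, {"dx": 0, "dy": 0, "dz": 2, "rx": 0, "ry": 0, "rz": 0, "gripper": 1}, {"dx": 0, "dy": 0, "dz": 1, "rx": 0, "ry": 0, "rz": 0, "gripper": 1}, {"dx": 0, "dy": 0, "dz": 1, "rx": 0, "ry": 0, "rz": 0, "gripper": 1}, {"dx": 0, "dy": 0, "dz": 0, "rx": 0, "ry": 0, "rz": 0, "gripper": 1}, {"dx": 0, "dy": 0, "dz": 0, "rx": 0, "ry": 0, "rz": 0, "gripper": 1}])

```text
time_s: 9.65
eef_pos: [0.54, -0.0405, 0.0716]
eef_rot: [0.0, 0.701, 0.713, 0.0]
wrist_force: [0.4, -0.1, -1.5]
opening: 0.294
grip_force: 9.0
```

Emit:
send_rows(plan=[{"dx": 0, "dy": 0, "dz": 0.5, "rx": 0, "ry": 0, "rz": 0, "gripper": 1}, {"dx": 0, "dy": 0, "dz": 0.5, "rx": 0, "ry": 0, "rz": 0, "gripper": 1}, {"dx": 0, "dy": 0, "dz": 0, "rx": 0, "ry": 0, "rz": 0, "gripper": 1}])

```text
time_s: 9.95
eef_pos: [0.54, -0.0405, 0.0706]
eef_rot: [0.0, 0.701, 0.713, 0.0]
wrist_force: [0.0, 0.0, -1.4]
opening: 0.289
grip_force: 9.0
```

Emit:
send_rows(plan=[{"dx": 0, "dy": 0, "dz": 0.5, "rx": 0, "ry": 0, "rz": 0, "gripper": 1}, {"dx": 0, "dy": 0, "dz": 0, "rx": 0, "ry": 0, "rz": 0, "gripper": 1}])

```text
time_s: 10.15
eef_pos: [0.5403, -0.0405, 0.0704]
eef_rot: [0.0, 0.701, 0.713, 0.0]
wrist_force: [-1.0, -0.3, 1.1]
opening: 0.289
grip_force: 9.0
```

Emit:
send_rows(plan=[{"dx": 0, "dy": 0, "dz": 0.5, "rx": 0, "ry": 0, "rz": 0, "gripper": 1}, {"dx": 0, "dy": 0, "dz": 0, "rx": 0, "ry": 0, "rz": 0, "gripper": 1}])

```text
time_s: 10.35
eef_pos: [0.5407, -0.0406, 0.0703]
eef_rot: [0.001, 0.701, 0.713, 0.0]
wrist_force: [1.0, -0.0, 3.4]
opening: 0.285
grip_force: 9.0
```

The bottle has touched down, so I'll release it and rise, then check.

Emit:
send_rows(plan=[{"dx": 0, "dy": 0, "dz": 0, "rx": 0, "ry": 0, "rz": 0, "gripper": 0.6}, {"dx": 0, "dy": 0, "dz": 0, "rx": 0, "ry": 0, "rz": 0, "gripper": 0}, {"dx": 0, "dy": 0, "dz": 0, "rx": 0, "ry": 0, "rz": 0, "gripper": 0}, {"dx": 0, "dy": 0, "dz": 0, "rx": 0, "ry": 0, "rz": 0, "gripper": 0}, {"dx": 0, "dy": 0, "dz": 0, "rx": 0, "ry": 0, "rz": 0, "gripper": 0}, {"dx": 0, "dy": 0, "dz": 0, "rx": 0, "ry": 0, "rz": 0, "gripper": 0}, {"dx": 0, "dy": 0, "dz": -15, "rx": 0, "ry": 0, "rz": 0, "gripper": 0}, {"dx": 0, "dy": 0, "dz": -25, "rx": 0, "ry": 0, "rz": 0, "gripper": 0}, {"dx": 0, "dy": 0, "dz": -30, "rx": 0, "ry": 0, "rz": 0, "gripper": 0}, {"dx": 0, "dy": 0, "dz": -30, "rx": 0, "ry": 0, "rz": 0, "gripper": 0}, {"dx": 0, "dy": 0, "dz": -20, "rx": 0, "ry": 0, "rz": 0, "gripper": 0}])

```text
time_s: 11.45
eef_pos: [0.5411, -0.0407, 0.1935]
eef_rot: [0.002, 0.701, 0.713, 0.001]
wrist_force: [0.6, -0.7, 0.7]
opening: 0.999
grip_force: 0.0
```

Emit:
send_rows(plan=[{"dx": -10, "dy": 0, "dz": 0, "rx": 0, "ry": 0, "rz": 0, "gripper": 0}, {"dx": -20, "dy": 0, "dz": 0, "rx": 0, "ry": 0, "rz": 0, "gripper": 0}, {"dx": -25, "dy": 0, "dz": 0, "rx": 0, "ry": 0, "rz": 0, "gripper": 0}, {"dx": -25, "dy": 0, "dz": 0, "rx": 0, "ry": 0, "rz": 0, "gripper": 0}, {"dx": -25, "dy": 0, "dz": 0, "rx": 0, "ry": 0, "rz": 0, "gripper": 0}, {"dx": -25, "dy": 0, "dz": 0, "rx": 0, "ry": 0, "rz": 0, "gripper": 0}, {"dx": -18, "dy": 0, "dz": 0, "rx": 0, "ry": 0, "rz": 0, "gripper": 0}])

```text
time_s: 12.15
eef_pos: [0.5419, -0.1903, 0.189]
eef_rot: [-0.0, 0.701, 0.713, -0.0]
wrist_force: [0.2, 0.2, 0.8]
opening: 1.004
grip_force: 0.0
```

Emit:
send_rows(plan=[{"dx": 0, "dy": 0, "dz": 0, "rx": 0, "ry": 0, "rz": -7.5, "gripper": 0}, {"dx": 0, "dy": 0, "dz": 0, "rx": 0, "ry": 0, "rz": -7.5, "gripper": 0}, {"dx": 0, "dy": 0, "dz": 0, "rx": 0, "ry": 0, "rz": -7.5, "gripper": 0}, {"dx": 0, "dy": 0, "dz": 0, "rx": 0, "ry": 0, "rz": -7.5, "gripper": 0}, {"dx": 0, "dy": 0, "dz": 0, "rx": 0, "ry": 0, "rz": -7.5, "gripper": 0}, {"dx": 0, "dy": 0, "dz": 0, "rx": 0, "ry": 0, "rz": -7.5, "gripper": 0}, {"dx": 0, "dy": 0, "dz": 0, "rx": 0, "ry": 0, "rz": -7.5, "gripper": 0}, {"dx": 0, "dy": 0, "dz": 0, "rx": 0, "ry": 0, "rz": -7.5, "gripper": 0}, {"dx": 0, "dy": 0, "dz": 0, "rx": 0, "ry": 0, "rz": -7.5, "gripper": 0}, {"dx": 0, "dy": 0, "dz": 0, "rx": 0, "ry": 0, "rz": -7.5, "gripper": 0}, {"dx": 0, "dy": 0, "dz": 0, "rx": 0, "ry": 0, "rz": -7.5, "gripper": 0}, {"dx": 0, "dy": 0, "dz": 0, "rx": 0, "ry": 0, "rz": -7.5, "gripper": 0}])

```text
time_s: 13.35
eef_pos: [0.5422, -0.1885, 0.189]
eef_rot: [-0.0, -0.011, 1.0, 0.0]
wrist_force: [0.4, 0.6, 0.2]
opening: 0.999
grip_force: 0.0
```

Run:
```python
from h import *
togo([.5425,-.1885,.0813])
s=snapshot("top");sc=snapshot("scene")
x,y,w,h=215,150,130,130
im=cv2.resize(sc["frame"][y:y+h,x:x+w],None,fx=4,fy=4,interpolation=cv2.INTER_CUBIC)
t=np.linspace(0,6.3,60)
for z,r in((.008,.0182),(.064,.0182),(.1,.0128)):
    P=np.c_[.54+r*np.cos(t),-.0405+r*np.sin(t),z+0*t]; cv2.polylines(im,[((proj(sc,P)-(x,y))*4+2).astype(int)],True,(0,255,0),1)
i2=cv2.resize(s["frame"][195:265,280:430],None,fx=1.8,fy=1.8,interpolation=cv2.INTER_CUBIC)
cv=np.zeros((520,800,3),np.uint8);cv[:520,:520]=im;cv[:126,525:525+270]=i2
cv2.imwrite("pics/g4.png",cv)
```

```text
t 13.35 tcp [ 0.5422 -0.1885  0.189 ] dxyz mm [-4.000e-01 -1.000e-01  1.077e+02] y-ang 91.31 z [-0.001  0.    -1.   ] F [0.36 0.55 0.2 ] open 86.9 0.0
```

View pics/g4.png

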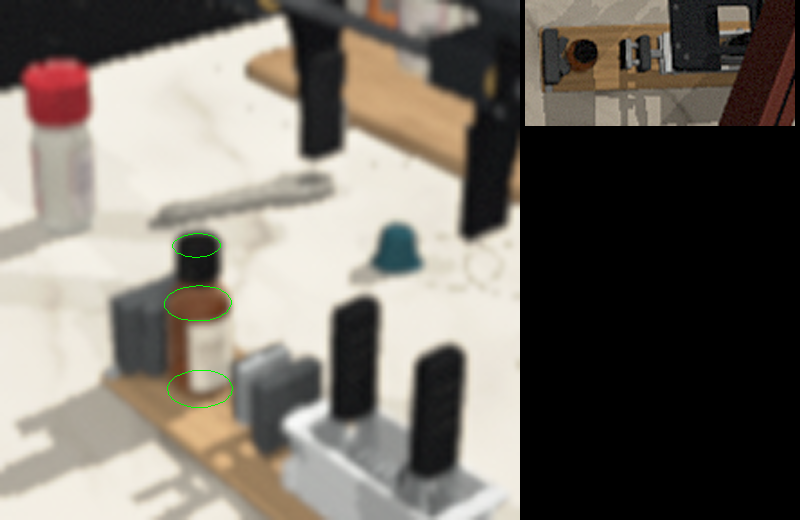

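The bottle stands upright in front of the V (body at (198,345)), and the moving jaw is at (275,400). The open fingers hang over the grips at (355,360) and (437,410). Descending over the grips and making a first light squeeze to check the centring.

Emit:
send_rows(plan=[{"dx": 0, "dy": 0, "dz": 16, "rx": 0, "ry": 0, "rz": 0, "gripper": 0}, {"dx": 0, "dy": 0, "dz": 16, "rx": 0, "ry": 0, "rz": 0, "gripper": 0}, {"dx": 0, "dy": 0, "dz": 16, "rx": 0, "ry": 0, "rz": 0, "gripper": 0}, {"dx": 0, "dy": 0, "dz": 14, "rx": 0, "ry": 0, "rz": 0, "gripper": 0}, {"dx": 0, "dy": 0, "dz": 12, "rx": 0, "ry": 0, "rz": 0, "gripper": 0}, {"dx": 0, "dy": 0, "dz": 12, "rx": 0, "ry": 0, "rz": 0, "gripper": 0}, {"dx": 0, "dy": 0, "dz": 12, "rx": 0, "ry": 0, "rz": 0, "gripper": 0}, {"dx": 0, "dy": 0, "dz": 9.7, "rx": 0, "ry": 0, "rz": 0, "gripper": 0}, {"dx": 0, "dy": 0, "dz": 0, "rx": 0, "ry": 0, "rz": 0, "gripper": 0}], newtons=3)

```text
time_s: 14.35
eef_pos: [0.5415, -0.1879, 0.08]
eef_rot: [-0.001, -0.009, 1.0, 0.001]
wrist_force: [0.1, 0.3, 0.6]
opening: 0.998
grip_force: 0.0
```

Emit:
send_rows(plan=[{"dx": 0, "dy": 0, "dz": 0, "rx": 0, "ry": 0, "rz": 0, "gripper": 0.23}, {"dx": 0, "dy": 0, "dz": 0, "rx": 0, "ry": 0, "rz": 0, "gripper": 0.23}, {"dx": 0, "dy": 0, "dz": 0, "rx": 0, "ry": 0, "rz": 0, "gripper": 0.23}, {"dx": 0, "dy": 0, "dz": 0, "rx": 0, "ry": 0, "rz": 0, "gripper": 0.23}, {"dx": 0, "dy": 0, "dz": 0, "rx": 0, "ry": 0, "rz": 0, "gripper": 0.23}])

```text
time_s: 14.85
eef_pos: [0.5428, -0.1885, 0.0823]
eef_rot: [0.0, -0.009, 1.0, -0.0]
wrist_force: [0.8, 0.0, 1.1]
opening: 0.776
grip_force: 2.1
```

Run:
```python
from h import *
for i in range(3): togo([.5425,-.1885,.0813]); snapshot("top")
```

```text
t 14.85 tcp [ 0.5428 -0.1885  0.0823] dxyz mm [0.3 0.  1. ] y-ang 91.0 z [ 0.001 -0.    -1.   ] F [0.79 0.02 1.08] open 67.5 2.0519134141795803
t 14.9 tcp [ 0.5429 -0.1885  0.0824] dxyz mm [0.4 0.  1.1] y-ang 91.0 z [ 0.001 -0.    -1.   ] F [0.6  0.48 1.32] open 67.2 1.909437195645296
t 14.95 tcp [ 0.5428 -0.1885  0.0824] dxyz mm [0.3 0.  1.1] y-ang 91.0 z [ 0.001 -0.    -1.   ] F [-0.07  1.32  2.67] open 67.2 1.9587846795548103
```

Contact is at 67.3 mm opening with no net side force, so the tool is centred. Pumping with 8 N.

Emit:
send_rows(plan=[{"dx": 0, "dy": 0, "dz": 0, "rx": 0, "ry": 0, "rz": 0, "gripper": 0.6}, {"dx": 0, "dy": 0, "dz": 0, "rx": 0, "ry": 0, "rz": 0, "gripper": 0.6}, {"dx": 0, "dy": 0, "dz": 0, "rx": 0, "ry": 0, "rz": 0, "gripper": 0.6}, {"dx": 0, "dy": 0, "dz": 0, "rx": 0, "ry": 0, "rz": 0, "gripper": 0.6}, {"dx": 0, "dy": 0, "dz": 0, "rx": 0, "ry": 0, "rz": 0, "gripper": 0.6}, {"dx": 0, "dy": 0, "dz": 0, "rx": 0, "ry": 0, "rz": 0, "gripper": 0.6}, {"dx": 0, "dy": 0, "dz": 0, "rx": 0, "ry": 0, "rz": 0, "gripper": 0.6}], newtons=8)

```text
time_s: 15.7
eef_pos: [0.5429, -0.1886, 0.0823]
eef_rot: [0.0, -0.009, 1.0, -0.0]
wrist_force: [-0.6, 0.6, 4.3]
opening: 0.457
grip_force: 8.0
```

Emit:
send_rows(plan=[{"dx": 0, "dy": 0, "dz": 0, "rx": 0, "ry": 0, "rz": 0, "gripper": 0.16}, {"dx": 0, "dy": 0, "dz": 0, "rx": 0, "ry": 0, "rz": 0, "gripper": 0.16}, {"dx": 0, "dy": 0, "dz": 0, "rx": 0, "ry": 0, "rz": 0, "gripper": 0.16}, {"dx": 0, "dy": 0, "dz": 0, "rx": 0, "ry": 0, "rz": 0, "gripper": 0.16}, {"dx": 0, "dy": 0, "dz": 0, "rx": 0, "ry": 0, "rz": 0, "gripper": 0.16}, {"dx": 0, "dy": 0, "dz": 0, "rx": 0, "ry": 0, "rz": 0, "gripper": 0.16}, {"dx": 0, "dy": 0, "dz": 0, "rx": 0, "ry": 0, "rz": 0, "gripper": 0.16}])

```text
time_s: 16.4
eef_pos: [0.5425, -0.1884, 0.0817]
eef_rot: [-0.0, -0.009, 1.0, 0.0]
wrist_force: [-0.6, 0.2, -0.5]
opening: 0.835
grip_force: 0.0
```

Run:
```python
from h import *
togo([.5425,-.1885,.0813])
s=snapshot("scene");cv2.imwrite("pics/p1.png",s["frame"])
for c in ("scene","top"):
  snapshot(c)
  for r in search_frame(c,"pad_face")[:2]:print(c,r)
```

```text
t 16.4 tcp [ 0.5425 -0.1884  0.0817] dxyz mm [-0.  -0.1  0.4] y-ang 91.0 z [-0.  0. -1.] F [-0.63  0.18 -0.45] open 72.6 0.0
scene {'centre': [241.1, 272.0], 'conf': 0.61}
top {'centre': [223.8, 329.4], 'conf': 0.57}
```

Full stroke (39.8 mm) at 8 N. Second stroke.

Emit:
send_rows(plan=[{"dx": 0, "dy": 0, "dz": 0, "rx": 0, "ry": 0, "rz": 0, "gripper": 0.6}, {"dx": 0, "dy": 0, "dz": 0, "rx": 0, "ry": 0, "rz": 0, "gripper": 0.6}, {"dx": 0, "dy": 0, "dz": 0, "rx": 0, "ry": 0, "rz": 0, "gripper": 0.6}, {"dx": 0, "dy": 0, "dz": 0, "rx": 0, "ry": 0, "rz": 0, "gripper": 0.6}, {"dx": 0, "dy": 0, "dz": 0, "rx": 0, "ry": 0, "rz": 0, "gripper": 0.6}, {"dx": 0, "dy": 0, "dz": 0, "rx": 0, "ry": 0, "rz": 0, "gripper": 0.6}, {"dx": 0, "dy": 0, "dz": 0, "rx": 0, "ry": 0, "rz": 0, "gripper": 0.6}, {"dx": 0, "dy": 0, "dz": 0, "rx": 0, "ry": 0, "rz": 0, "gripper": 0.6}], newtons=8)

```text
time_s: 17.45
eef_pos: [0.5425, -0.1885, 0.0818]
eef_rot: [0.0, -0.009, 1.0, -0.0]
wrist_force: [0.2, -1.8, -0.0]
opening: 0.457
grip_force: 8.0
```

Emit:
send_rows(plan=[{"dx": 0, "dy": 0, "dz": 0, "rx": 0, "ry": 0, "rz": 0, "gripper": 0.16}, {"dx": 0, "dy": 0, "dz": 0, "rx": 0, "ry": 0, "rz": 0, "gripper": 0.16}, {"dx": 0, "dy": 0, "dz": 0, "rx": 0, "ry": 0, "rz": 0, "gripper": 0.16}, {"dx": 0, "dy": 0, "dz": 0, "rx": 0, "ry": 0, "rz": 0, "gripper": 0.16}, {"dx": 0, "dy": 0, "dz": 0, "rx": 0, "ry": 0, "rz": 0, "gripper": 0.16}, {"dx": 0, "dy": 0, "dz": 0, "rx": 0, "ry": 0, "rz": 0, "gripper": 0.16}, {"dx": 0, "dy": 0, "dz": 0, "rx": 0, "ry": 0, "rz": 0, "gripper": 0.16}])

```text
time_s: 18.15
eef_pos: [0.5425, -0.1884, 0.0818]
eef_rot: [-0.0, -0.009, 1.0, 0.0]
wrist_force: [-0.1, -0.9, 0.5]
opening: 0.829
grip_force: 0.0
```

Emit:
send_rows(plan=[{"dx": 0, "dy": 0, "dz": 0, "rx": 0, "ry": 0, "rz": 0, "gripper": 0.6}, {"dx": 0, "dy": 0, "dz": 0, "rx": 0, "ry": 0, "rz": 0, "gripper": 0.6}, {"dx": 0, "dy": 0, "dz": 0, "rx": 0, "ry": 0, "rz": 0, "gripper": 0.6}, {"dx": 0, "dy": 0, "dz": 0, "rx": 0, "ry": 0, "rz": 0, "gripper": 0.6}, {"dx": 0, "dy": 0, "dz": 0, "rx": 0, "ry": 0, "rz": 0, "gripper": 0.6}, {"dx": 0, "dy": 0, "dz": 0, "rx": 0, "ry": 0, "rz": 0, "gripper": 0.6}, {"dx": 0, "dy": 0, "dz": 0, "rx": 0, "ry": 0, "rz": 0, "gripper": 0.6}, {"dx": 0, "dy": 0, "dz": 0, "rx": 0, "ry": 0, "rz": 0, "gripper": 0.6}], newtons=8)

```text
time_s: 18.95
eef_pos: [0.5425, -0.1885, 0.0818]
eef_rot: [-0.0, -0.009, 1.0, -0.0]
wrist_force: [0.4, -0.8, -0.6]
opening: 0.458
grip_force: 8.0
```

Emit:
send_rows(plan=[{"dx": 0, "dy": 0, "dz": 0, "rx": 0, "ry": 0, "rz": 0, "gripper": 0.16}, {"dx": 0, "dy": 0, "dz": 0, "rx": 0, "ry": 0, "rz": 0, "gripper": 0.16}, {"dx": 0, "dy": 0, "dz": 0, "rx": 0, "ry": 0, "rz": 0, "gripper": 0.16}, {"dx": 0, "dy": 0, "dz": 0, "rx": 0, "ry": 0, "rz": 0, "gripper": 0.16}, {"dx": 0, "dy": 0, "dz": 0, "rx": 0, "ry": 0, "rz": 0, "gripper": 0.16}, {"dx": 0, "dy": 0, "dz": 0, "rx": 0, "ry": 0, "rz": 0, "gripper": 0.16}, {"dx": 0, "dy": 0, "dz": 0, "rx": 0, "ry": 0, "rz": 0, "gripper": 0.16}])

```text
time_s: 19.65
eef_pos: [0.5425, -0.1884, 0.0818]
eef_rot: [0.0, -0.009, 1.0, 0.0]
wrist_force: [-0.3, 0.7, 0.1]
opening: 0.833
grip_force: 0.0
```

Emit:
send_rows(plan=[{"dx": 0, "dy": 0, "dz": 0, "rx": 0, "ry": 0, "rz": 0, "gripper": 0.6}, {"dx": 0, "dy": 0, "dz": 0, "rx": 0, "ry": 0, "rz": 0, "gripper": 0.6}, {"dx": 0, "dy": 0, "dz": 0, "rx": 0, "ry": 0, "rz": 0, "gripper": 0.6}, {"dx": 0, "dy": 0, "dz": 0, "rx": 0, "ry": 0, "rz": 0, "gripper": 0.6}, {"dx": 0, "dy": 0, "dz": 0, "rx": 0, "ry": 0, "rz": 0, "gripper": 0.6}, {"dx": 0, "dy": 0, "dz": 0, "rx": 0, "ry": 0, "rz": 0, "gripper": 0.6}, {"dx": 0, "dy": 0, "dz": 0, "rx": 0, "ry": 0, "rz": 0, "gripper": 0.6}, {"dx": 0, "dy": 0, "dz": 0, "rx": 0, "ry": 0, "rz": 0, "gripper": 0.6}], newtons=8)

```text
time_s: 20.45
eef_pos: [0.5426, -0.1886, 0.0819]
eef_rot: [0.0, -0.009, 1.0, -0.0]
wrist_force: [0.0, -1.6, -0.8]
opening: 0.576
grip_force: 8.0
```

Run:
```python
from h import *
for i in range(3):togo([.5425,-.1885,.0813]);s=snapshot("scene")
print([ (n,search_frame("scene",n)[:1]) for n in("pad_face","bottle")])
```

```text
t 20.45 tcp [ 0.5426 -0.1886  0.0819] dxyz mm [0.1 0.1 0.6] y-ang 91.0 z [ 0. -0. -1.] F [ 0.03 -1.61 -0.78] open 50.1 7.999931532831397
t 20.5 tcp [ 0.5425 -0.1885  0.0819] dxyz mm [0.  0.  0.6] y-ang 91.0 z [ 0. -0. -1.] F [ 0.37 -0.76  0.12] open 50.0 8.00002118689008
t 20.55 tcp [ 0.5425 -0.1885  0.0819] dxyz mm [0.  0.  0.6] y-ang 91.0 z [ 0. -0. -1.] F [-0.17 -0.94 -1.05] open 50.2 7.999849817133509
[('pad_face', [{'centre': [268.5, 301.5], 'conf': 0.28}]), ('bottle', [{'centre': [225.8, 262.5], 'conf': 0.84}])]
```

The grips stall at 50.1 mm, so the pad is on the bottle. Raising the squeeze in steps.

Emit:
send_rows(plan=[{"dx": 0, "dy": 0, "dz": 0, "rx": 0, "ry": 0, "rz": 0, "gripper": 0.6}, {"dx": 0, "dy": 0, "dz": 0, "rx": 0, "ry": 0, "rz": 0, "gripper": 0.6}, {"dx": 0, "dy": 0, "dz": 0, "rx": 0, "ry": 0, "rz": 0, "gripper": 0.6}, {"dx": 0, "dy": 0, "dz": 0, "rx": 0, "ry": 0, "rz": 0, "gripper": 0.6}], newtons=10)

```text
time_s: 21.1
eef_pos: [0.5425, -0.1885, 0.0819]
eef_rot: [0.0, -0.009, 1.0, -0.0]
wrist_force: [0.2, -2.3, -0.4]
opening: 0.536
grip_force: 10.0
```

Emit:
send_rows(plan=[{"dx": 0, "dy": 0, "dz": 0, "rx": 0, "ry": 0, "rz": 0, "gripper": 0.6}, {"dx": 0, "dy": 0, "dz": 0, "rx": 0, "ry": 0, "rz": 0, "gripper": 0.6}, {"dx": 0, "dy": 0, "dz": 0, "rx": 0, "ry": 0, "rz": 0, "gripper": 0.6}, {"dx": 0, "dy": 0, "dz": 0, "rx": 0, "ry": 0, "rz": 0, "gripper": 0.6}], newtons=11.8)

```text
time_s: 21.5
eef_pos: [0.5425, -0.1886, 0.0819]
eef_rot: [0.0, -0.009, 1.0, -0.0]
wrist_force: [0.2, -2.7, -0.2]
opening: 0.494
grip_force: 11.8
```

Run:
```python
from h import *
for i in range(2):togo([.5425,-.1885,.0813]);s=snapshot("scene")
r=search_frame("scene","bottle")[:1];print(r)
```

```text
t 21.5 tcp [ 0.5425 -0.1886  0.0819] dxyz mm [0.  0.1 0.6] y-ang 91.0 z [ 0. -0. -1.] F [ 0.24 -2.73 -0.19] open 43.0 11.799934582959395
t 21.55 tcp [ 0.5425 -0.1886  0.0819] dxyz mm [0.  0.1 0.6] y-ang 91.0 z [ 0. -0. -1.] F [ 0.19 -3.04 -1.12] open 42.9 11.799941759963986
[{'centre': [224.3, 260.3], 'conf': 0.88}]
```

Run:
```python
from h import *
o=np.array([.5422,-.1345,0]);Rz=Rn.from_euler("z",91,degrees=True).as_matrix()
X=np.arange(-.01,.125,.001);Y=np.arange(-.008,.0081,.001)
def prof(s,f,z,Y=Y):
    P=np.array([[x,y,z] for x in X for y in Y]);q=proj(s,o+P@Rz.T).astype(np.float32)
    v=cv2.remap(cv2.cvtColor(f,cv2.COLOR_BGR2GRAY),q[:,0].reshape(len(X),-1),q[:,1].reshape(len(X),-1),cv2.INTER_CUBIC)
    return v.astype(float).mean(1).round().astype(int)
for c in("top","scene"):
    s=snapshot(c);cv2.imwrite(f"pics/{c}9.png",s["frame"])
    print(c,"x from -10mm");
    for f in(cv2.imread(f"pics/{c}0.png"),s["frame"]): print(*prof(s,f,.054,Y if c=="top" else np.arange(-.016,-.007,.001)))
togo([.5425,-.1885,.0813])
```

```text
top x from -10mm
88 102 124 143 150 148 149 152 150 139 111 85 83 105 108 87 73 77 85 92 97 100 100 102 98 80 58 45 44 44 44 46 47 48 48 43 34 23 16 16 19 26 39 55 72 85 92 90 96 106 114 116 117 121 94 42 3 0 2 1 5 24 51 82 104 114 111 111 109 107 108 109 109 108 108 108 108 108 108 108 108 108 109 110 110 109 109 110 110 110 109 107 107 108 109 108 107 107 106 105 104 103 102 102 102 101 100 100 100 100 100 99 99 99 100 100 99 98 98 99 102 105 107 104 89 71 60 59 60 62 62 61 56 49 46
32 31 32 32 33 32 31 30 30 30 31 32 33 32 31 30 31 34 39 43 44 40 33 23 17 26 49 84 114 128 121 116 114 113 113 114 114 114 115 116 116 116 117 118 117 117 117 116 115 115 113 110 108 108 107 106 107 106 106 109 110 110 102 83 62 48 47 49 55 56 56 56 59 57 51 39 24 17 19 32 52 78 107 128 134 126 126 125 85 31 1 10 19 21 21 20 17 14 14 15 15 12 10 10 11 11 10 11 14 13 9 7 9 13 17 18 14 15 20 30 41 49 50 47 45 44 43 43 46 51 56 61 58 48 44
scene x from -10mm
22 23 26 31 38 49 62 79 95 112 126 138 146 150 148 141 132 119 107 93 82 73 66 63 61 62 64 67 71 75 78 79 80 81 83 86 91 98 107 116 123 129 133 135 1
[... 266 characters left out ...]
 108 99 91 85 81 77 75 74 74 74 76 77 78 80 82 84 86 88 90 91 92 94 94 95
198 211 219 225 228 228 226 225 224 224 223 221 219 217 215 214 214 215 216 216 215 215 213 212 211 210 209 209 208 208 208 208 207 208 208 207 207 207 207 207 207 207 207 207 207 206 205 201 196 190 182 172 160 148 136 123 110 98 87 78 71 66 63 63 64 67 70 74 78 81 84 86 89 92 94 97 101 106 111 118 124 131 139 146 151 154 154 152 151 149 148 150 155 161 167 172 173 170 163 153 139 124 110 97 86 78 73 72 72 73 75 77 79 81 82 83 84 85 86 86 87 87 87 87 87 88 88 88 88 88 88 87 87 85 83
t 21.75 tcp [ 0.5426 -0.1886  0.0819] dxyz mm [0.1 0.1 0.6] y-ang 91.0 z [ 0. -0. -1.] F [ 0.61 -3.6  -0.44] open 43.1 11.799871237599291
```

The top-view profile shows the pad pressed about 4 mm into its 9 mm travel, and the force estimate gives about 4.5 mm. The grips hold steady at 43 mm, so I'm handing in while holding the squeeze.

```bash
python3 -c "
from bench import *
print(job_done())"
```

```text
the job is handed in; nothing more can be done
None
```

The bottle stands upright in the clamp's V seat. I pumped the jaw onto it and handed in at about 22 s with 11.8 N held on each grip, which presses the pad roughly half way (about 4 to 4.5 mm of 9 mm). The job came back with no verdict, and I had used all 10 picture views before pumping, so I checked the final state only from measurements.

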